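# Draw the strainer basket out of its housing with the hook rod

## Robot

A 6-joint arm with a two-finger parallel gripper is mounted at the origin on a cart in front of the work surface, level with it; the furniture and walls round the work are solid. World frame = base frame: x ahead of the robot, y to its left, z up, the work surface at z = 0. Lengths are in m, angles in rad, forces in N, time in s.
With the tool pointing down it reaches from about 0.3 to 0.875 m from the base axis. Payload 6.4 kg.
Tool frame: the origin (TCP) lies midway between the tips of the shut fingers; the grasp point (between the pads) lies 19 mm behind it; z points along the fingers, y is the line along which they close (so a half turn about z gives the same grasp; the last joint's range is limited). The gripper opens to 85 mm and grips with 20 to 120 N. Pads are 22 mm wide; open, the fingers measure 114 mm over their backs; the gripper's body (76 mm by 85 mm) begins 54 mm behind the grasp point. The pads swing forward as they close: fully open they stand 13 mm farther back than shut.
Start: joints at [-1.445, 0.181, 1.607, -0, 1.354, -0.206], TCP at [0.187, -0.544, 0.231] pointing down, gripper open.
Joint ranges: [-2.99, 2.99], [-0.89, 2.07], [0.3, 2.58], [-1.14, 4.28], [0, 2.63], [-3.12, 3.12]. Speed limits (rad/s): [2.57, 2.57, 3.01, 3.14, 3.14, 3.14].

## Interface

Orientations are given as a unit quaternion [w, x, y, z].
In Python, from bench import ctrl gives the robot as it stands. The module is installed in compiled form; this text tells all that it offers.
- The arm moves only by the tool move_arm, never from a script. Its argument "plan" is one flat list of numbers, 6 for each row, row after row: the shift along the world's x, y, z in units of 50 mm (1.0 is 50 mm), then the turn, a rotation vector about the world's x, y, z in rad. A call has 1 to 10 rows; each row is the pose to reach, as a shift and turn from the pose commanded when the call began; what a row does not reach only later rows make up. A row lasts 1/8 s, in which the tool goes at most 62.5 mm and 10.7 degrees, less where a joint would pass 70% of its speed; a pose out of reach is approached as far as the arm can. A call with a gripper value outside its range is refused whole. "grip" is the finger opening in mm, from 0 to 85.4, set as the call begins (left out, the last holds). The fingers move at their own pace and stop on an object; the grip force is fixed at half the most. Time passes only in rows, so rows that repeat a pose let the fingers close. It gives the time, the measured TCP pose, the force, the opening and the grip force at its end, in the units of the state.
- ctrl.get_obs(): the state, without advancing time (a new reading comes with each control period).
- ctrl.camera(name): name is "scene" or "top" or "wrist"; returns a dict with "pixels" (384x512x3 uint8, red, green, blue), "fx", "fy", "cx", "cy" (pixels), "dist_coeffs" ([k1, k2, p1, p2, k3] as OpenCV has them; the pictures are not rectified), "origin" and "attitude" of the camera in the world. Camera axes: x right, y down, z forward; pixel columns grow to the right and rows downward; lengths in m; the calibration is good to about 2 mm. A picture is of the moment at which its call begins. There is no depth.
- ctrl.hand_in(): hands the job in; it is judged then, once.
The state is a dict: "time_s": time; "q": joint angles; "dq": joint speeds; "joint_efforts": joint torques, N m; "eef_pos": TCP position; "eef_rot": TCP orientation; "wrist_force": force on the tool from outside, world axes, zero at the start; "torque": the same for the moment, N m; "opening": opening from 0.0 (shut) to 1.0 (fully open); "grasp_force": force on a finger pad.
Only numpy, scipy, OpenCV 4.12 (cv2) and the standard library are available. Lean on these libraries where they do the work, as an engineer would, in place of code of your own. Each camera call takes 0.05 s, during which the arm holds its last target. There are 200 camera calls.

## Task

The strainer on the bench has to be cleaned: take the hook rod from its stand, hook the basket's bail deep inside the open housing and, drawing it up only lightly, turn the basket anticlockwise until you feel its bayonet let go, then lift it out with the hook. Stand the basket upright in the drip tray, set down gently, and hang the rod back in its fork. Never force anything, keep your fingers off the basket and leave the cover, spanner, bolt and nut where they lie.

Things in the scene. Friction and masses are not known exactly. Their poses are not given: they have to be found in the camera images.
- rod_grip (a point): Grip point of the hook rod, in its black handle, 118 mm above the hook's underside. Handle: upright 22 x 22 mm square bar, rounded edges, from 25 mm below to 27 mm above this point, on a round steel collar 34 mm wide (25 to 30 mm below this point). z points up the rod, x is the way the hook opens, y runs along the width of the flat bar.
- hook_rod: The hook rod, 0.16 kg: a steel flat bar 20 mm wide (its y), 5 mm thick, bent to a J hook at the foot. Origin at the hook's underside on the handle's axis; axes as rod_grip. It starts hanging upright in the stand's fork, origin 27 mm above the bench. The hook stands out 9 mm to -x and to +x.
- hook_seat (a point): Middle of the hook's saddle, 5 mm above the hook's underside, on the handle's axis; a hooked wire rests here. The mouth, open upward, is 8 mm wide (x = -4 to +4 mm); the tip on the +x side (x = +4 to +9 mm) ends 10 mm above the saddle; the shank is on the -x side.
- fork_seat (a point): On top of the stand's fork plate, 115 mm above the bench, where the rod's collar centre rests. The slot, 10 mm wide, runs along this point's x, open to -x; the rod hangs with its y along the slot (either way round), rod_grip 30 mm above this point. Pins 3 mm high 27 mm to -x keep the collar in: lift the rod 6 mm or more, then draw it 50 mm or more to -x.
- stand: The rod's aluminium stand, fixed: base 105 x 85 x 10 mm, post at the back (+x), fork plate 6 mm thick with tines to the front (-x), 48 mm wide. Origin under its middle; nothing is higher than the fork's pins (118 mm) but the rod.
- pot: The grey round strainer housing, fixed, 150 mm high; origin under its centre. Two flanged pipe stubs along its y reach 84 mm from the axis, below the rim.
- pot_rim (a point): Centre of the housing's open mouth, 150 mm above the bench. Bore 104 mm wide straight down to the basket's seat ring, 100 mm below; rim 138 mm wide over all.
- basket: Round bright steel strainer basket, 0.17 to 0.35 kg. Origin under the centre of its flat foot. Body 66 mm wide, flange 80 mm wide (top 33 mm above the foot) with three lugs to 48 mm from the axis; rigid wire bail along its y. It starts hanging by the flange on the seat ring, centred within 2 mm, foot 12 mm above the bench, lugs locked under three tabs (bayonet).
- basket_flange (a point): Centre of the basket's flange, 30 mm above the foot. Locked, it can rise only 2.5 mm. Turned anticlockwise (from above) by some 17 to 75 degrees the lugs reach the notches and it can rise. How far differs each time and no pose here tells it: it frees over only about 6 degrees and locks again beyond. 30 N between hook and basket (pull and turning pinch together) is too much; a light pull of 2 to 5 N over the basket's weight is enough.
- bail_top (a point): Middle of the bail's straight top, at the wire's centre, 74 mm above the foot, at the start 64 mm below the rim. Wire 5 mm thick, straight 18 mm to either side along its y; clear height below it 38 mm down to the flange, clear width 57 mm between the legs. The wire has about 10 degrees of turning play in the hook.
- tray: The shallow steel drip tray, fixed, 190 mm along its x, 150 mm along its y, 18 mm high, walls and floor 3 mm; origin under its centre.
- tray_in (a point): Centre of the drip tray's inner floor, 3 mm above the bench; the basket's foot stands on it.
- cover: Grey round blank cover of the housing, 136 mm wide, 18 mm high, lying on the bench; leave it. Origin under its centre.
- spanner: Steel spanner, 221 mm long, lying in front; leave it. Origin under its middle.
- bolt: Steel bolt, 58 mm long, lying in front; leave it. Origin under its middle.
- nut: Steel hexagon nut, 24 mm wide, lying in front; leave it. Origin under its middle.

How it is judged:
By the outcome, as a careful person would: the job done as asked, in the order asked, and still so for the second after the job is handed in, with the robot touching nothing.
It also fails if it takes over 72 s, if anything falls off the work surface, if the arm or the gripper's body presses on something with over 40 N, if the wrist force passes 120 N, or if a joint passes its speed limit or range.

## Working session

There is one attempt and no reset: what is moved stays moved. The work goes in short steps, Python scripts to look and compute and a tool call to move; the robot and the scene stay as the last step left them, time stands still between calls to the robot, and variables do not carry over. Pictures are saved under pics/ and viewed, at most 10 in all, crops included, and the job is handed in when it is done.

Besides the shell and the picture viewer there is one more tool, called after "Call:" as name(argument=value, ...) on one line, values as JSON. move_arm: Moves the arm, as the interface text tells. Its arguments: {"type":"object","properties":{"plan":{"type":"array"},"grip":{"type":"number"}},"required":["plan"]}

```bash
mkdir -p pics; cat > h.py <<'E'
import numpy as np,cv2
from bench import ctrl
from scipy.spatial.transform import Rotation as R
def cam(n,f=None):
    c=ctrl.camera(n)
    if f: cv2.imwrite('pics/'+f,cv2.cvtColor(c['pixels'],cv2.COLOR_RGB2BGR))
    return c
def rot(a):
    a=np.array(a,float)
    return a if a.shape==(3,3) else R.from_quat(a,scalar_first=True).as_matrix()
def K(c): return np.array([[c['fx'],0,c['cx']],[0,c['fy'],c['cy']],[0,0,1.]])
def px2w(c,uv,z):
    p=cv2.undistortPoints(np.array([[uv]],float),K(c),np.array(c['dist_coeffs'],float))[0,0]
    d=rot(c['attitude'])@np.array([p[0],p[1],1]);o=np.array(c['origin'])
    return o+d*(z-o[2])/d[2]
def w2px(c,X):
    A=rot(c['attitude']).T;r=cv2.Rodrigues(A)[0];t=-A@np.array(c['origin'])
    return cv2.projectPoints(np.array(X,float).reshape(-1,1,3),r,t,K(c),np.array(c['dist_coeffs'],float))[0][:,0]
E
python3 - <<'E'
from h import *
import pickle
d={}
for n in("scene","top","wrist"):
    c=cam(n,n+'0.png');d[n]=c;print(n,c['origin'],c['attitude'],c['fx'],c['cx'],c['cy'])
pickle.dump(d,open('c0.pkl','wb'))
a=cv2.imread('pics/top0.png');cv2.imwrite('pics/top0b.png',cv2.resize(a,(800,600),interpolation=cv2.INTER_CUBIC))
print(ctrl.get_obs())
E
```

```text
scene [0.08386702 0.676765   0.8709439 ] [ 0.12341774 -0.28146237  0.87077155 -0.3838019 ] 405.58278585215794 258.7564348981745 195.60053897166506
top [0.43765959 0.01943614 1.38572438] [-0.04174137  0.7065774  -0.70536532  0.03828581] 421.5297574668652 259.6468035265438 199.87218780624121
wrist [ 0.25702857 -0.51961239  0.37295361] [ 0.11912339  0.8057375  -0.57363543 -0.08682794] 341.9378017157116 257.9967987693732 193.65290246285193
{'time_s': 0.15, 'q': array([-1.44528150e+00,  1.81393382e-01,  1.60780080e+00, -1.82648517e-05,
        1.35383344e+00, -2.06310654e-01]), 'dq': array([-0.00010149, -0.00128761, -0.00226786, -0.00059554, -0.00175682,
        0.00061185]), 'joint_efforts': array([ 1.78590777e-03, -4.45261288e+01, -3.51690173e+01, -2.40350118e-04,
        5.81338376e-03, -3.55331645e-05]), 'eef_pos': array([ 0.18726541, -0.54317741,  0.23056732]), 'eef_rot': array([-7.17258536e-04,  9.86267445e-01,  1.65154510e-01,  2.00673297e-05]), 'wrist_force': array([-0.91896277, -0.1955442 ,  0.52536868]), 'torque': array([ 0.01943997,  0.01187231, -0.0055432 ]), 'grasp_force': 0.0, 'opening': 0.9986760768395764}
```

View pics/top0b.png

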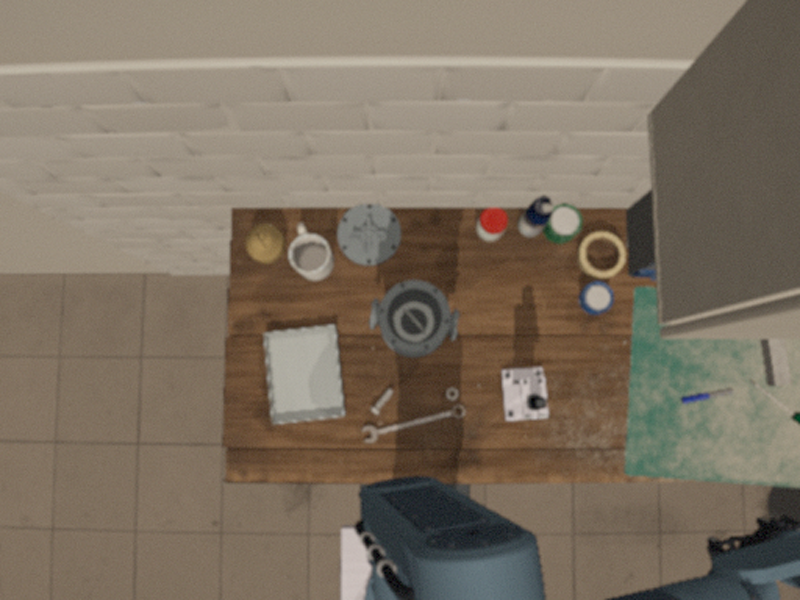

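View pics/scene0.png

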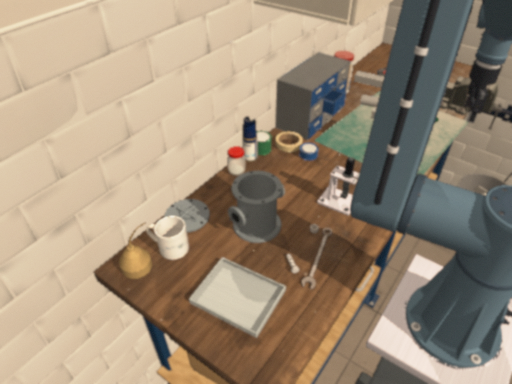

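The top view shows the tray at (305,373), the pot at (415,318) with the bail running diagonally inside it, the stand at (525,393) with the black handle at (537,402), and the cover at (369,234). I'll enlarge the pot and stand next.

```bash
python3 - <<'E'
from h import *
import pickle
d=pickle.load(open('c0.pkl','rb'))
c=d['top'];im=cv2.cvtColor(c['pixels'],cv2.COLOR_RGB2BGR)
a=cv2.resize(im[172:240,232:300],(544,544),interpolation=cv2.INTER_CUBIC)[:,:396]
a=cv2.resize(im[175:237,235:297],(400,400),interpolation=cv2.INTER_CUBIC)
b=cv2.resize(im[225:275,310:360],(400,400),interpolation=cv2.INTER_CUBIC)
cv2.imwrite('pics/crop1.png',np.hstack([a,b]))
s=.64
for n,uv,z in [('pot',(415,318),.15),('potL',(372,313),.08),('potR',(458,325),.08),('handle',(537,402),.17),('t1',(264,330),.018),('t2',(335,325),.018),('t3',(344,415),.018),('t4',(271,423),.018)]:
    print(n,px2w(c,(uv[0]*s,uv[1]*s),z).round(4))
E
```

```text
pot [0.5674 0.0081 0.15  ]
potL [0.5846 0.0932 0.08  ]
potR [ 0.5608 -0.0782  0.08  ]
handle [ 0.4105 -0.2159  0.17  ]
t1 [0.5555 0.3229 0.018 ]
t2 [0.5663 0.1739 0.018 ]
t3 [0.3801 0.1529 0.018 ]
t4 [0.3628 0.3038 0.018 ]
```

View pics/crop1.png

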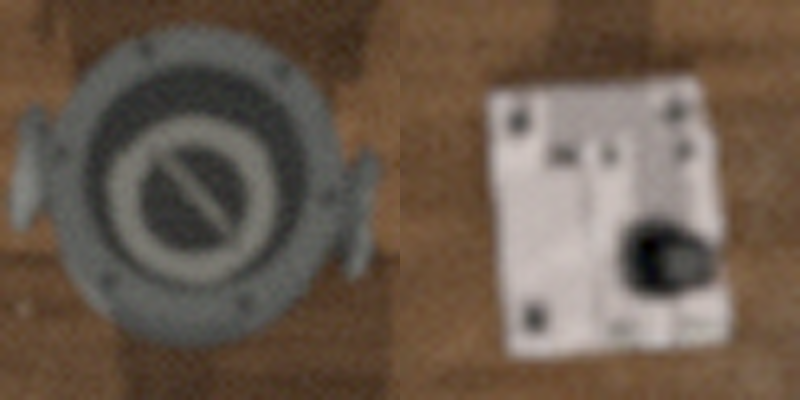

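Call:
move_arm(plan=[0.3, 0.8, 0.5, 0, 0, 0, 0.8, 1.8, 1, 0, 0, 0, 1.2, 2.9, 1.6, 0, 0, 0, 1.6, 3.9, 2, 0, 0, -0.1, 2.0, 4.9, 2, 0, 0, -0.2, 2.3, 5.7, 2, 0, 0, -0.3, 2.4, 6.0, 2, 0, 0, -0.33, 2.4, 6.0, 2, 0, 0, -0.33, 2.4, 6.0, 2, 0, 0, -0.33])

```text
time_s: 1.27
eef_pos: [0.3071, -0.2442, 0.3312]
eef_rot: [0.0, 1.0, 0.001, -0.0]
wrist_force: [-0.5, -0.7, -0.0]
opening: 0.995
grasp_force: 0.0
```

```bash
python3 - <<'E'
from h import *
import pickle
d=pickle.load(open('c0.pkl','rb'))
t=d['top']
p,q=px2w(t,(259,199),.086),px2w(t,(271,212.2),.086);print(p,q,(p+q)/2,np.degrees(np.arctan2(*(p-q)[1::-1])))
print(px2w(t,(235+192/6.45,175+200/6.45),.092), px2w(t,(235+200/6.45,175+185/6.45),.15))
c=cam('wrist');pickle.dump(c,open('c1.pkl','wb'));print(c['origin'],c['attitude'])
im=cv2.cvtColor(c['pixels'],cv2.COLOR_RGB2BGR);cv2.imwrite('pics/w1.png',cv2.resize(im,(800,600),interpolation=cv2.INTER_CUBIC))
o=ctrl.get_obs();print(o['time_s'],o['eef_pos'],o['eef_rot'],o['q'])
E
```

```text
[0.58818511 0.02795853 0.086     ] [ 0.5471389  -0.00924619  0.086     ] [0.56766201 0.00935617 0.086     ] 42.189491276481164
[0.56576136 0.01008662 0.092     ] [0.56691086 0.0068547  0.15      ]
[ 0.38097763 -0.24448573  0.47363858] [ 0.10428157  0.70055348 -0.6980927  -0.10496074]
1.325 [ 0.30704409 -0.24432395  0.33114104] [-5.86773524e-05  9.99999718e-01  7.27252047e-04 -1.76450084e-04] [-9.76852001e-01 -3.28220621e-01  1.88478014e+00 -2.27024959e-04
  1.58532772e+00  5.92486556e-01]
```

View pics/w1.png

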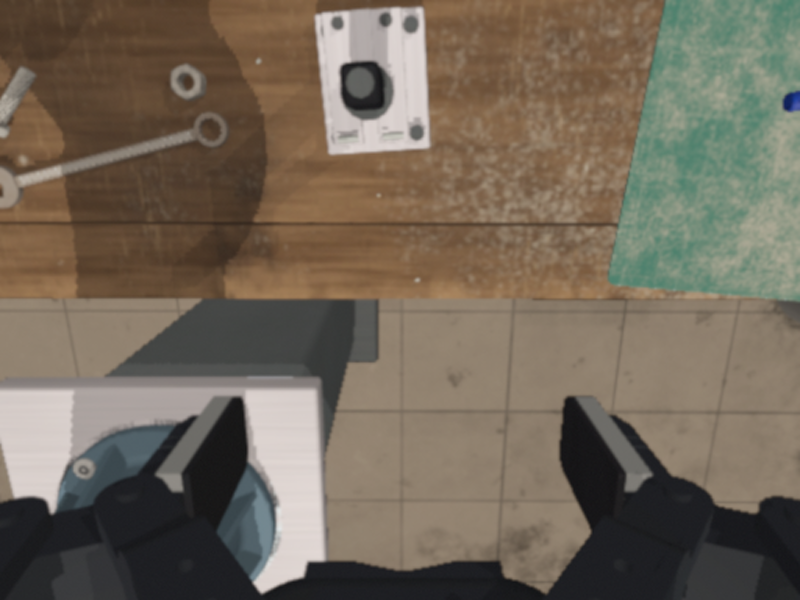

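```bash
python3 - <<'E'
from h import *
import pickle
c=pickle.load(open('c1.pkl','rb'));s=.64
P={}
for n,uv,z in [('TL',(316,12),.01),('BL',(330,153),.01),('TR',(424,8),.01),('BR',(430,149),.01),('hTL',(341,66),.172),('hTR',(380,63),.172),('hand',(358,82),.172)]:
    P[n]=px2w(c,(uv[0]*s,uv[1]*s),z);print(n,P[n].round(4))
for a,b in(('BL','TL'),('BR','TR')): v=P[b]-P[a];print(np.degrees(np.arctan2(v[1],v[0])))
im=cv2.cvtColor(c['pixels'],cv2.COLOR_RGB2BGR)[0:105,190:290]
cv2.imwrite('pics/w1c.png',cv2.resize(im,(570,600),interpolation=cv2.INTER_CUBIC))
E
```

```text
TL [ 0.4744 -0.176   0.01  ]
BL [ 0.3695 -0.1828  0.01  ]
TR [ 0.4775 -0.2596  0.01  ]
BR [ 0.373  -0.2662  0.01  ]
hTL [ 0.4169 -0.2117  0.172 ]
hTR [ 0.4184 -0.2319  0.172 ]
hand [ 0.4092 -0.2203  0.172 ]
3.721661256807773
3.607084917561364
```

View pics/w1c.png

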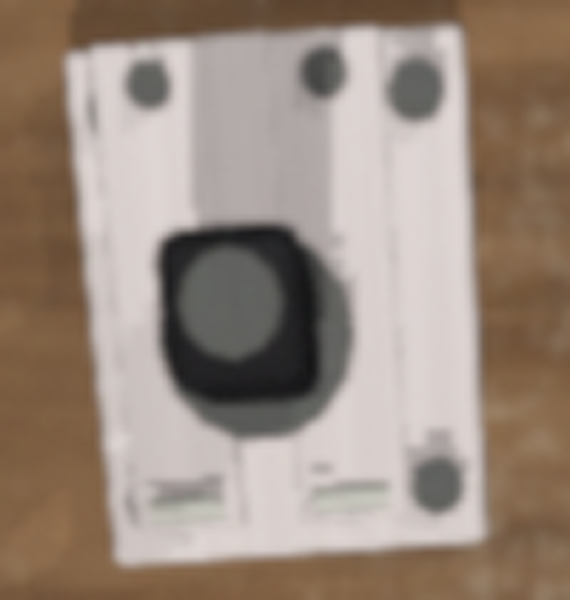

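The crop shows the square handle, with the top disc centred at crop (232,300) and the collar at about (258,350). The pins and tine ends are at the bottom (front), so the slot opens to world -x. The stand is yawed about 3.7°.

Call:
move_arm(plan=[0.7, 0.15, -0.5, 0, 0, 0.03, 1.4, 0.35, -1, 0, 0, 0.063, 2.0, 0.46, -1.6, 0, 0, 0.063, 2.02, 0.46, -2.4, 0, 0, 0.063, 2.02, 0.46, -3.1, 0, 0, 0.063, 2.02, 0.46, -3.7, 0, 0, 0.063, 2.02, 0.46, -4.06, 0, 0, 0.063, 2.02, 0.46, -4.06, 0, 0, 0.063, 2.02, 0.46, -4.06, 0, 0, 0.063], grip=60)

```text
time_s: 2.45
eef_pos: [0.4086, -0.2216, 0.1289]
eef_rot: [0.0, 0.999, 0.032, 0.0]
wrist_force: [0.1, -0.1, -0.2]
opening: 0.702
grasp_force: 0.0
```

Call:
move_arm(plan=[0, 0, 0, 0, 0, 0, 0, 0, 0, 0, 0, 0, 0, 0, 0, 0, 0, 0, 0, 0, 0, 0, 0, 0, 0, 0, 0, 0, 0, 0], grip=15)

```text
time_s: 3.08
eef_pos: [0.4088, -0.2211, 0.1292]
eef_rot: [0.001, 0.999, 0.032, 0.001]
wrist_force: [-0.7, 0.0, 5.6]
opening: 0.256
grasp_force: 59.4
```

Call:
move_arm(plan=[0, 0, 0.1, 0, 0, 0, 0, 0, 0.22, 0, 0, 0, -0.3, -0.02, 0.22, 0, 0, 0, -0.9, -0.06, 0.22, 0, 0, 0, -1.35, -0.09, 0.22, 0, 0, 0, -1.35, -0.09, 1.0, 0, 0, 0, -1.35, -0.09, 2.0, 0, 0, 0, -1.35, -0.09, 3.0, 0, 0, 0, -1.35, -0.09, 3.4, 0, 0, 0])

```text
time_s: 4.2
eef_pos: [0.3407, -0.2258, 0.3012]
eef_rot: [0.002, 0.999, 0.032, 0.001]
wrist_force: [0.1, 0.0, -2.1]
opening: 0.249
grasp_force: 59.4
```

Call:
move_arm(plan=[0.2, 0.4, 0, 0, 0, 0.1, 0.8, 1.0, 0, 0, 0, 0.27, 1.5, 1.7, 0, 0, 0, 0.44, 2.2, 2.5, 0, 0, 0, 0.6, 2.7, 3.0, 0, 0, 0, 0.67, 2.75, 3.1, 0, 0, 0, 0.67, 2.75, 3.1, 0, 0, 0, 0.67, 2.75, 3.1, 0, 0, 0, 0.67])

```text
time_s: 5.2
eef_pos: [0.4775, -0.0711, 0.2982]
eef_rot: [0.0, 0.934, 0.358, -0.0]
wrist_force: [0.3, 0.0, -1.5]
opening: 0.254
grasp_force: 59.3
```

```bash
python3 - <<'E'
from h import *
import pickle
c=cam('wrist');s=cam('scene');t=cam('top');pickle.dump((c,s,t),open('c2.pkl','wb'))
o=ctrl.get_obs();print(o['time_s'],o['eef_pos'],o['eef_rot'],o['q'],o['wrist_force'],o['opening'])
B=lambda c:cv2.cvtColor(c['pixels'],cv2.COLOR_RGB2BGR)
u,v=w2px(s,o['eef_pos']-[0,0,.06])[0].astype(int);print(u,v)
cr=cv2.resize(B(s)[v-45:v+45,u-30:u+30],(400,600),interpolation=cv2.INTER_CUBIC)
w=cv2.resize(B(c),(800,600),interpolation=cv2.INTER_CUBIC)
w[300:,600:]=cv2.resize(cr,(200,300)) ;cv2.imwrite('pics/w2.png',w)
E
```

```text
5.35 [ 0.4778665  -0.07098771  0.29840478] [1.27066494e-04 9.33576169e-01 3.58379017e-01 4.56922558e-06] [-3.93671719e-01 -8.19597541e-02  1.74558596e+00 -1.78644412e-04
  1.47778472e+00  4.44079181e-01] [-0.26947562 -0.20062993 -1.45652251] 0.24309715320055122
304 157
```

View pics/w2.png

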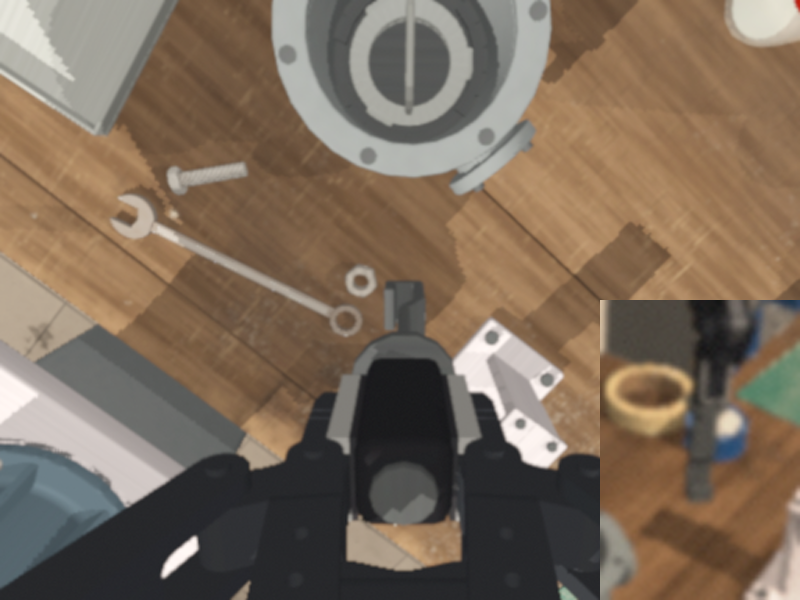

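The wrist view shows the bail as a near-vertical line from (412,0) to (408,110) and the hook foot at (405,300). Next I'll zoom in on the hook and the bail.

```bash
python3 - <<'E'
from h import *
import pickle
c,s,t=pickle.load(open('c2.pkl','rb'))
B=lambda c:cv2.cvtColor(c['pixels'],cv2.COLOR_RGB2BGR)
a=cv2.resize(B(c)[170:230,230:290],(400,400),interpolation=cv2.INTER_CUBIC)
b=cv2.resize(B(c)[0:80,222:302],(400,400),interpolation=cv2.INTER_CUBIC)
cv2.imwrite('pics/w2c.png',np.hstack([a,b]))
E
```

```text
(no output)
```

View pics/w2c.png

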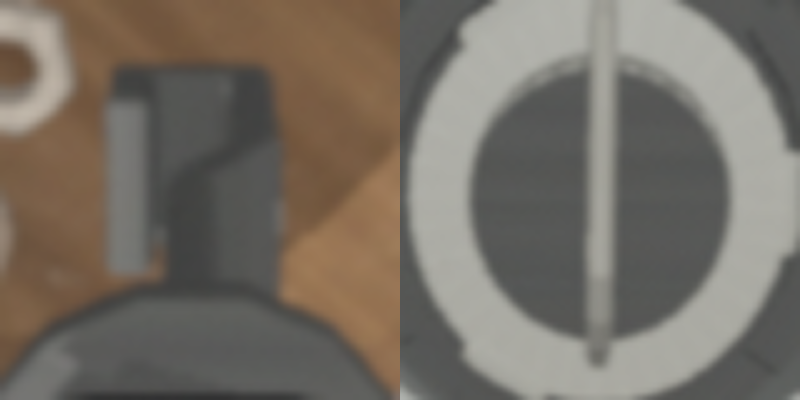

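```bash
python3 - <<'E'
from h import *
import pickle
c,s,t=pickle.load(open('c2.pkl','rb'))
T=np.array([0.4779,-0.0710,.2984]);y=2*np.arctan2(.35838,.93358);print(np.degrees(y))
F=np.array([np.cos(y),np.sin(y),0]);L=np.array([-np.sin(y),np.cos(y),0])
f=lambda p:(p.round(4),'F,L rel TCP',round((p-T)@F*1e3,1),round((p-T)@L*1e3,1))
print('tip',f(px2w(c,(249.05,197.75),.211)))
print('tipL',f(px2w(c,(246,197.75),.211)))
print('shankR',f(px2w(c,(272,205),.205)))
for q in((262,6),(261.4,55)): print('bail',f(px2w(c,q,.086)))
print('flange',[f(px2w(c,q,.045)) for q in((222+1.8*1,40),(222+(790-400)/5,40))])
print('legfoot',f(px2w(c,(222+198/5,71),.046)))
print('handle top centre',f(px2w(c,(404*.64,488*.64),.298+.016+.027)))
print('rod expected px',w2px(c,[T+np.array([0,0,.016-.103])+L*.0065]))
E
```

```text
42.001306672291115
tip (array([ 0.4735, -0.0657,  0.211 ]), 'F,L rel TCP', np.float64(0.3), np.float64(6.9))
tipL (array([ 0.4721, -0.0641,  0.211 ]), 'F,L rel TCP', np.float64(0.3), np.float64(9.0))
shankR (array([ 0.4791, -0.0829,  0.205 ]), 'F,L rel TCP', np.float64(-7.1), np.float64(-9.6))
bail (array([0.5888, 0.0251, 0.086 ]), 'F,L rel TCP', np.float64(146.8), np.float64(-2.8))
bail (array([ 0.5574, -0.0027,  0.086 ]), 'F,L rel TCP', np.float64(104.8), np.float64(-2.4))
flange [(array([0.5445, 0.0391, 0.045 ]), 'F,L rel TCP', np.float64(123.1), np.float64(37.3)), (array([ 0.5986, -0.021 ,  0.045 ]), 'F,L rel TCP', np.float64(123.2), np.float64(-43.6))]
legfoot (array([ 0.5484, -0.0115,  0.046 ]), 'F,L rel TCP', np.float64(92.2), np.float64(-3.0))
handle top centre (array([ 0.4784, -0.0703,  0.341 ]), 'F,L rel TCP', np.float64(0.8), np.float64(0.2))
rod expected px [[249.56746589 198.34120101]]
```

Call:
move_arm(plan=[0.4, 0.3, 0, 0, 0, 0, 1.1, 0.7, 0, 0, 0, 0, 1.8, 1.2, 0, 0, 0, 0, 2.07, 1.35, 0, 0, 0, 0, 2.07, 1.35, -0.1, 0, 0, 0, 2.07, 1.35, -0.6, 0, 0, 0, 2.07, 1.35, -1.1, 0, 0, 0, 2.07, 1.35, -1.5, 0, 0, 0, 2.07, 1.35, -1.7, 0, 0, 0, 2.07, 1.35, -1.7, 0, 0, 0])

```text
time_s: 6.6
eef_pos: [0.581, -0.0032, 0.2128]
eef_rot: [-0.0, 0.933, 0.359, -0.001]
wrist_force: [-0.1, 1.0, -1.8]
opening: 0.249
grasp_force: 59.3
```

```bash
python3 - <<'E'
from h import *
import pickle
c=cam('wrist');t=cam('top');pickle.dump((c,t),open('c3.pkl','wb'))
o=ctrl.get_obs();print(o['time_s'],o['eef_pos'],o['eef_rot'],o['wrist_force'])
B=lambda c:cv2.cvtColor(c['pixels'],cv2.COLOR_RGB2BGR)
a=cv2.resize(B(c)[130:330,160:360],(580,580),interpolation=cv2.INTER_CUBIC)
cv2.imwrite('pics/w3.png',a)
E
```

```text
6.7 [ 0.58209971 -0.00309947  0.21423469] [3.77233959e-04 9.33349582e-01 3.58968149e-01 5.32170061e-04] [ 0.40086222  0.57987041 -2.53165069]
```

View pics/w3.png

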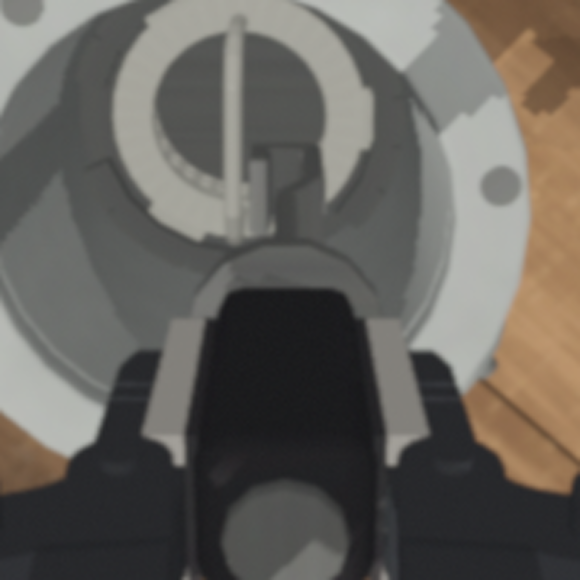

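```bash
python3 - <<'E'
from h import *
import pickle
c,t=pickle.load(open('c3.pkl','rb'))
T=np.array([0.5821,-0.0031,.2140]);y=2*np.arctan2(.35897,.93335);print(np.degrees(y))
F=np.array([np.cos(y),np.sin(y),0]);L=np.array([-np.sin(y),np.cos(y),0])
f=lambda p:(p.round(4),'F,L',round((p-T)@F*1e3,1),round((p-T)@L*1e3,1))
print('tip',f(px2w(c,(249.3,198),.127)))
print('tipL',f(px2w(c,(160+249/2.9,198),.127)))
for q in((241.4,140.3),(240.3,204)): print('bail',f(px2w(c,q,.086)))
print('flange',[f(px2w(c,(160+a/2.9,168.5),.045)) for a in(113,368)])
E
```

```text
42.073870244587134
tip (array([0.5773, 0.0022, 0.127 ]), 'F,L', np.float64(-0.0), np.float64(7.2))
tipL (array([0.5757, 0.004 , 0.127 ]), 'F,L', np.float64(-0.0), np.float64(9.6))
bail (array([0.5981, 0.0306, 0.086 ]), 'F,L', np.float64(34.4), np.float64(14.3))
bail (array([ 0.5578, -0.0036,  0.086 ]), 'F,L', np.float64(-18.4), np.float64(15.9))
flange [(array([0.5463, 0.0401, 0.045 ]), 'F,L', np.float64(2.4), np.float64(56.1)), (array([ 0.6011, -0.0203,  0.045 ]), 'F,L', np.float64(2.6), np.float64(-25.5))]
```

Call:
move_arm(plan=[0, 0, -0.3, 0, 0, 0, 0, 0, -0.6, 0, 0, 0, 0, 0, -0.85, 0, 0, 0, 0, 0, -1.0, 0, 0, 0, 0, 0, -1.0, 0, 0, 0, 0, 0, -1.0, 0, 0, 0])

```text
time_s: 7.45
eef_pos: [0.5822, -0.0027, 0.1637]
eef_rot: [0.0, 0.933, 0.359, 0.0]
wrist_force: [-0.3, -0.1, -0.6]
opening: 0.249
grasp_force: 59.3
```

Call:
move_arm(plan=[-0.05, 0.055, 0, 0, 0, 0, -0.1, 0.11, 0, 0, 0, 0, -0.15, 0.165, 0, 0, 0, 0, -0.2, 0.22, 0, 0, 0, 0, -0.2, 0.22, 0, 0, 0, 0, -0.2, 0.22, 0, 0, 0, 0])

```text
time_s: 8.2
eef_pos: [0.5719, 0.0083, 0.1633]
eef_rot: [0.0, 0.933, 0.359, 0.0]
wrist_force: [0.3, 1.0, -1.7]
opening: 0.249
grasp_force: 59.3
```

Call:
move_arm(plan=[0, 0, 0.06, 0, 0, 0, 0, 0, 0.14, 0, 0, 0, 0, 0, 0.22, 0, 0, 0, 0, 0, 0.27, 0, 0, 0, 0, 0, 0.27, 0, 0, 0])

```text
time_s: 8.82
eef_pos: [0.572, 0.0083, 0.1771]
eef_rot: [0.0, 0.933, 0.359, 0.0]
wrist_force: [0.1, -0.1, -1.6]
opening: 0.25
grasp_force: 59.3
```

Call:
move_arm(plan=[0, 0, 0.02, 0, 0, 0, 0, 0, 0.04, 0, 0, 0, 0, 0, 0.04, 0, 0, 0])

```text
time_s: 9.2
eef_pos: [0.5718, 0.0084, 0.1788]
eef_rot: [0.0, 0.933, 0.359, 0.0]
wrist_force: [0.8, 0.2, -2.3]
opening: 0.25
grasp_force: 59.3
```

Call:
move_arm(plan=[0, 0, 0.02, 0, 0, 0, 0, 0, 0.04, 0, 0, 0, 0, 0, 0.04, 0, 0, 0])

```text
time_s: 9.57
eef_pos: [0.5717, 0.0084, 0.1807]
eef_rot: [-0.0, 0.933, 0.359, -0.0]
wrist_force: [-0.1, 0.1, -1.5]
opening: 0.254
grasp_force: 59.2
```

Call:
move_arm(plan=[0, 0, 0.02, 0, 0, 0, 0, 0, 0.03, 0, 0, 0, 0, 0, 0.03, 0, 0, 0])

```text
time_s: 9.95
eef_pos: [0.5718, 0.0084, 0.1822]
eef_rot: [-0.0, 0.933, 0.359, -0.0]
wrist_force: [-0.9, 0.6, -3.7]
opening: 0.249
grasp_force: 59.1
```

Call:
move_arm(plan=[0, 0, 0.02, 0, 0, 0, 0, 0, 0.02, 0, 0, 0])

```text
time_s: 10.2
eef_pos: [0.5718, 0.0083, 0.1832]
eef_rot: [-0.0, 0.933, 0.359, -0.0]
wrist_force: [-0.3, -0.5, -4.0]
opening: 0.248
grasp_force: 58.8
```

Call:
move_arm(plan=[0, 0, 0.02, 0, 0, 0, 0, 0, 0.02, 0, 0, 0])

```text
time_s: 10.45
eef_pos: [0.5715, 0.0083, 0.1834]
eef_rot: [-0.0, 0.933, 0.359, -0.0]
wrist_force: [1.9, -1.3, -10.8]
opening: 0.25
grasp_force: 59.4
```

```bash
python3 -c "
from h import *
o=ctrl.get_obs();print(o['eef_pos'],o['wrist_force'],o['torque'])"
```

```text
[0.57151881 0.00834858 0.18343991] [  1.89242432  -1.26785651 -10.84069339] [-0.20093846 -0.49953173 -0.02409171]
```

Call:
move_arm(plan=[0, 0, -0.009, 0, 0, 0, 0, 0, -0.009, 0, 0, 0.05, 0, 0, -0.009, 0, 0, 0.1, 0, 0, -0.009, 0, 0, 0.1])

```text
time_s: 10.95
eef_pos: [0.5713, 0.0085, 0.1834]
eef_rot: [-0.0, 0.914, 0.405, -0.001]
wrist_force: [0.8, -0.8, -9.7]
opening: 0.245
grasp_force: 59.6
```

Call:
move_arm(plan=[0, 0, 0, 0, 0, 0.05, 0, 0, 0, 0, 0, 0.1, 0, 0, 0, 0, 0, 0.1])

```text
time_s: 11.32
eef_pos: [0.5714, 0.0084, 0.1834]
eef_rot: [-0.0, 0.893, 0.45, -0.0]
wrist_force: [-0.5, -0.3, -10.7]
opening: 0.249
grasp_force: 59.5
```

```bash
python3 -c "
from h import *
o=ctrl.get_obs();print(o['eef_pos'],o['wrist_force'],o['torque'])"
```

```text
[0.57139552 0.00836427 0.18339652] [ -0.45410117  -0.31602197 -10.73154046] [-0.14627255 -0.03573832 -0.11277221]
```

Call:
move_arm(plan=[0, 0, -0.007, 0, 0, 0.04, 0, 0, -0.007, 0, 0, 0.04])

```text
time_s: 11.58
eef_pos: [0.5716, 0.0084, 0.1834]
eef_rot: [-0.0, 0.884, 0.468, -0.0]
wrist_force: [0.1, -0.5, -8.6]
opening: 0.248
grasp_force: 59.6
```

Call:
move_arm(plan=[0, 0, 0, 0, 0, 0.04, 0, 0, 0, 0, 0, 0.04])

```text
time_s: 11.82
eef_pos: [0.5717, 0.0084, 0.1834]
eef_rot: [-0.0, 0.874, 0.485, -0.0]
wrist_force: [-0.7, -0.5, -9.2]
opening: 0.255
grasp_force: 59.6
```

Call:
move_arm(plan=[0, 0, 0, 0, 0, 0.04, 0, 0, 0, 0, 0, 0.04])

```text
time_s: 12.08
eef_pos: [0.5717, 0.0084, 0.1834]
eef_rot: [-0.0, 0.865, 0.503, -0.0]
wrist_force: [0.7, -0.2, -9.7]
opening: 0.25
grasp_force: 59.6
```

```bash
python3 -c "
from h import *
o=ctrl.get_obs();print(o['eef_pos'],o['wrist_force'],o['torque'])"
```

```text
[0.57172292 0.00839889 0.18340233] [ 0.72245642 -0.21223523 -9.68628825] [ 0.00928853  0.06240429 -0.05647909]
```

Call:
move_arm(plan=[0, 0, 0, 0, 0, 0.04, 0, 0, 0, 0, 0, 0.04])

```text
time_s: 12.32
eef_pos: [0.5718, 0.0084, 0.1834]
eef_rot: [-0.0, 0.854, 0.52, -0.0]
wrist_force: [-0.1, 0.4, -10.7]
opening: 0.246
grasp_force: 59.6
```

Call:
move_arm(plan=[0, 0, 0, 0, 0, 0.04, 0, 0, 0, 0, 0, 0.04])

```text
time_s: 12.58
eef_pos: [0.5718, 0.0084, 0.1834]
eef_rot: [-0.0, 0.844, 0.537, -0.0]
wrist_force: [0.9, -0.3, -9.9]
opening: 0.249
grasp_force: 59.6
```

Call:
move_arm(plan=[0, 0, 0, 0, 0, 0.04, 0, 0, 0, 0, 0, 0.04])

```text
time_s: 12.82
eef_pos: [0.5718, 0.0084, 0.1834]
eef_rot: [-0.0, 0.833, 0.553, -0.0]
wrist_force: [0.1, -0.8, -10.0]
opening: 0.246
grasp_force: 59.6
```

Call:
move_arm(plan=[0, 0, -0.004, 0, 0, 0.04, 0, 0, -0.004, 0, 0, 0.04])

```text
time_s: 13.08
eef_pos: [0.5719, 0.0083, 0.1834]
eef_rot: [0.0, 0.822, 0.57, 0.0]
wrist_force: [-0.6, -1.0, -8.8]
opening: 0.251
grasp_force: 59.6
```

Call:
move_arm(plan=[0, 0, 0, 0, 0, 0.04, 0, 0, 0, 0, 0, 0.04])

```text
time_s: 13.32
eef_pos: [0.5719, 0.0083, 0.1834]
eef_rot: [0.0, 0.81, 0.586, 0.0]
wrist_force: [-0.1, 0.7, -9.6]
opening: 0.249
grasp_force: 59.6
```

Call:
move_arm(plan=[0, 0, 0, 0, 0, 0.04, 0, 0, 0, 0, 0, 0.04])

```text
time_s: 13.58
eef_pos: [0.5719, 0.0084, 0.1834]
eef_rot: [0.0, 0.798, 0.602, 0.0]
wrist_force: [0.5, -0.6, -8.4]
opening: 0.247
grasp_force: 59.6
```

Call:
move_arm(plan=[0, 0, 0, 0, 0, 0.04, 0, 0, 0, 0, 0, 0.04])

```text
time_s: 13.82
eef_pos: [0.5719, 0.0083, 0.1834]
eef_rot: [0.0, 0.786, 0.618, 0.0]
wrist_force: [-1.0, -0.1, -8.0]
opening: 0.248
grasp_force: 59.6
```

Call:
move_arm(plan=[0, 0, 0, 0, 0, 0.04, 0, 0, 0, 0, 0, 0.04])

```text
time_s: 14.08
eef_pos: [0.5719, 0.0083, 0.1834]
eef_rot: [0.0, 0.773, 0.634, 0.0]
wrist_force: [0.7, -0.7, -8.4]
opening: 0.247
grasp_force: 59.7
```

Call:
move_arm(plan=[0, 0, 0, 0, 0, 0.04, 0, 0, 0, 0, 0, 0.04])

```text
time_s: 14.32
eef_pos: [0.5719, 0.0083, 0.1834]
eef_rot: [0.0, 0.761, 0.649, 0.0]
wrist_force: [0.1, 0.2, -7.7]
opening: 0.251
grasp_force: 59.7
```

Call:
move_arm(plan=[0, 0, 0, 0, 0, 0.04, 0, 0, 0, 0, 0, 0.04])

```text
time_s: 14.58
eef_pos: [0.5719, 0.0083, 0.1834]
eef_rot: [0.0, 0.747, 0.664, 0.0]
wrist_force: [0.1, -0.0, -7.7]
opening: 0.246
grasp_force: 59.7
```

Call:
move_arm(plan=[0, 0, 0, 0, 0, 0.04, 0, 0, 0, 0, 0, 0.04])

```text
time_s: 14.82
eef_pos: [0.5719, 0.0084, 0.1834]
eef_rot: [0.0, 0.734, 0.679, 0.0]
wrist_force: [-0.7, -0.1, -7.5]
opening: 0.249
grasp_force: 59.7
```

Call:
move_arm(plan=[0, 0, 0, 0, 0, 0.04, 0, 0, 0, 0, 0, 0.04])

```text
time_s: 15.08
eef_pos: [0.5719, 0.0084, 0.1834]
eef_rot: [0.0, 0.72, 0.694, 0.0]
wrist_force: [0.6, -0.4, -8.0]
opening: 0.253
grasp_force: 59.7
```

```bash
python3 -c "
from h import *
o=ctrl.get_obs();print(o['eef_pos'],o['wrist_force'],o['torque'],o['q'])"
```

```text
[0.57187505 0.00836529 0.18337517] [ 0.62496394 -0.38585809 -8.00079949] [-0.01863916  0.01726174 -0.06132794] [-1.92835607e-01  2.20630958e-01  1.66086713e+00  1.94955467e-05
  1.25994303e+00 -1.55109037e-01]
```

Call:
move_arm(plan=[0, 0, 0, 0, 0, 0.04, 0, 0, 0, 0, 0, 0.04])

```text
time_s: 15.32
eef_pos: [0.5719, 0.0083, 0.1834]
eef_rot: [0.0, 0.706, 0.708, 0.0]
wrist_force: [0.1, -0.7, -7.5]
opening: 0.249
grasp_force: 59.8
```

Call:
move_arm(plan=[0, 0, 0, 0, 0, 0.04, 0, 0, 0, 0, 0, 0.04])

```text
time_s: 15.58
eef_pos: [0.5719, 0.0084, 0.1834]
eef_rot: [0.0, 0.692, 0.722, 0.0]
wrist_force: [-0.3, 0.2, -8.5]
opening: 0.248
grasp_force: 59.8
```

Call:
move_arm(plan=[0, 0, 0, 0, 0, 0.04, 0, 0, 0, 0, 0, 0.04])

```text
time_s: 15.82
eef_pos: [0.5719, 0.0083, 0.1834]
eef_rot: [0.0, 0.677, 0.736, 0.0]
wrist_force: [-0.0, -0.3, -7.8]
opening: 0.251
grasp_force: 59.8
```

Call:
move_arm(plan=[0, 0, 0, 0, 0, 0.04, 0, 0, 0, 0, 0, 0.04])

```text
time_s: 16.08
eef_pos: [0.5719, 0.0083, 0.1834]
eef_rot: [0.0, 0.663, 0.749, 0.0]
wrist_force: [1.0, 0.1, -6.6]
opening: 0.249
grasp_force: 59.8
```

Call:
move_arm(plan=[0, 0, 0, 0, 0, 0.04, 0, 0, 0, 0, 0, 0.04])

```text
time_s: 16.32
eef_pos: [0.5719, 0.0084, 0.1834]
eef_rot: [0.0, 0.647, 0.762, 0.0]
wrist_force: [0.1, -0.0, -7.4]
opening: 0.25
grasp_force: 59.8
```

Call:
move_arm(plan=[0, 0, 0, 0, 0, 0.04, 0, 0, 0, 0, 0, 0.04])

```text
time_s: 16.58
eef_pos: [0.5719, 0.0084, 0.1834]
eef_rot: [0.0, 0.632, 0.775, 0.0]
wrist_force: [0.6, -1.0, -6.1]
opening: 0.249
grasp_force: 59.9
```

Call:
move_arm(plan=[0, 0, 0.005, 0, 0, 0.04, 0, 0, 0.005, 0, 0, 0.04])

```text
time_s: 16.82
eef_pos: [0.5717, 0.0084, 0.1834]
eef_rot: [-0.0, 0.617, 0.787, -0.0]
wrist_force: [1.5, -1.0, -7.3]
opening: 0.253
grasp_force: 59.7
```

Call:
move_arm(plan=[0, 0, 0, 0, 0, 0.04, 0, 0, 0, 0, 0, 0.04])

```text
time_s: 17.08
eef_pos: [0.5717, 0.0084, 0.1834]
eef_rot: [-0.0, 0.601, 0.8, -0.0]
wrist_force: [-0.3, -0.6, -7.7]
opening: 0.252
grasp_force: 59.7
```

Call:
move_arm(plan=[0, 0, 0, 0, 0, 0.04, 0, 0, 0, 0, 0, 0.04])

```text
time_s: 17.32
eef_pos: [0.5717, 0.0084, 0.1834]
eef_rot: [-0.0, 0.585, 0.811, -0.0]
wrist_force: [-0.0, 0.6, -8.5]
opening: 0.249
grasp_force: 59.7
```

```bash
python3 -c "
from h import *
o=ctrl.get_obs();print(o['eef_pos'],o['wrist_force'],o['torque'])"
```

```text
[0.57168977 0.00839621 0.18342246] [-0.0149194   0.61231452 -8.47665283] [ 0.06617253 -0.0293398  -0.08167773]
```

Call:
move_arm(plan=[0, 0, 0, 0, 0, 0.04, 0, 0, 0, 0, 0, 0.04])

```text
time_s: 17.58
eef_pos: [0.5717, 0.0084, 0.1835]
eef_rot: [-0.0, 0.568, 0.823, -0.0]
wrist_force: [-1.3, -0.7, -6.7]
opening: 0.25
grasp_force: 59.9
```

Call:
move_arm(plan=[0, 0, 0, 0, 0, 0.04, 0, 0, 0, 0, 0, 0.04])

```text
time_s: 17.82
eef_pos: [0.5725, 0.0082, 0.1844]
eef_rot: [0.001, 0.552, 0.834, 0.0]
wrist_force: [0.5, 0.5, -2.7]
opening: 0.246
grasp_force: 60.3
```

Call:
move_arm(plan=[0, 0, 0, 0, 0, 0.04, 0, 0, 0, 0, 0, 0.04])

```text
time_s: 18.08
eef_pos: [0.5724, 0.0082, 0.1842]
eef_rot: [0.001, 0.535, 0.845, 0.0]
wrist_force: [-0.3, -0.3, -3.0]
opening: 0.247
grasp_force: 60.3
```

Call:
move_arm(plan=[0, 0, 0.02, 0, 0, 0, 0, 0, 0.04, 0, 0, 0, 0, 0, 0.04, 0, 0, 0])

```text
time_s: 18.45
eef_pos: [0.572, 0.0083, 0.1857]
eef_rot: [0.0, 0.534, 0.845, 0.0]
wrist_force: [-0.2, 0.2, -3.0]
opening: 0.25
grasp_force: 60.3
```

Call:
move_arm(plan=[0, 0, 0.02, 0, 0, 0, 0, 0, 0.04, 0, 0, 0, 0, 0, 0.04, 0, 0, 0])

```text
time_s: 18.82
eef_pos: [0.5719, 0.0083, 0.1877]
eef_rot: [0.0, 0.534, 0.845, 0.0]
wrist_force: [0.7, 0.6, -4.6]
opening: 0.244
grasp_force: 60.3
```

```bash
python3 -c "
from h import *
o=ctrl.get_obs();print(o['eef_pos'],o['wrist_force'],o['torque'])"
```

```text
[0.57187261 0.00834331 0.18766951] [ 0.73129529  0.58792917 -4.61692356] [-0.16188711 -0.07398152 -0.06970308]
```

Call:
move_arm(plan=[0, 0, 0.04, 0, 0, 0, 0, 0, 0.08, 0, 0, 0, 0, 0, 0.12, 0, 0, 0, 0, 0, 0.12, 0, 0, 0])

```text
time_s: 19.32
eef_pos: [0.5719, 0.0084, 0.1938]
eef_rot: [0.0, 0.534, 0.845, 0.0]
wrist_force: [0.3, 0.1, -3.5]
opening: 0.251
grasp_force: 60.3
```

Call:
move_arm(plan=[0, 0, 0.06, 0, 0, 0, 0, 0, 0.12, 0, 0, 0, 0, 0, 0.18, 0, 0, 0, 0, 0, 0.24, 0, 0, 0, 0, 0, 0.24, 0, 0, 0])

```text
time_s: 19.95
eef_pos: [0.5721, 0.0083, 0.206]
eef_rot: [0.0, 0.534, 0.845, 0.0]
wrist_force: [0.1, -0.6, -4.6]
opening: 0.255
grasp_force: 60.3
```

```bash
python3 -c "
from h import *
c=cam('wrist')
B=cv2.cvtColor(c['pixels'],cv2.COLOR_RGB2BGR)
cv2.imwrite('pics/w4.png',cv2.resize(B[90:330,136:376],(600,600)))
o=ctrl.get_obs();print(o['time_s'],o['eef_pos'],o['wrist_force'],o['torque'])"
```

```text
20.0 [0.57190252 0.00833447 0.20570678] [ 0.02786475 -0.35882804 -2.51231973] [-0.02445845  0.02406501 -0.03383499]
```

View pics/w4.png

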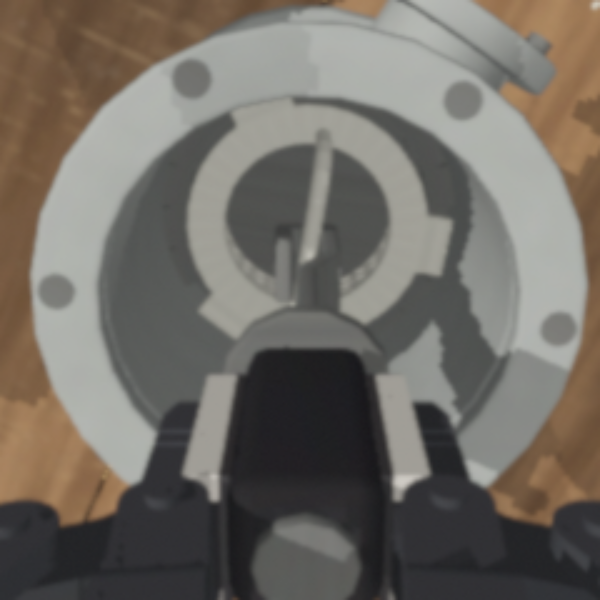

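The picture shows the basket free and level on the hook, with the bail running from (323,135) to (310,250), and it is rising clear of the ring. I'll lift it straight up.

Call:
move_arm(plan=[0, 0, 0.1, 0, 0, 0, 0, 0, 0.35, 0, 0, 0, 0, 0, 0.7, 0, 0, 0, 0, 0, 1.05, 0, 0, 0, 0, 0, 1.4, 0, 0, 0, 0, 0, 1.75, 0, 0, 0, 0, 0, 2.1, 0, 0, 0, 0, 0, 2.45, 0, 0, 0, 0, 0, 2.7, 0, 0, 0, 0, 0, 2.8, 0, 0, 0])

```text
time_s: 21.25
eef_pos: [0.5721, 0.0083, 0.3466]
eef_rot: [0.001, 0.534, 0.845, 0.0]
wrist_force: [0.2, -0.7, -4.8]
opening: 0.249
grasp_force: 60.4
```

Call:
move_arm(plan=[0, 0, 0, 0, 0, 0, -0.06, 0.12, 0, 0, 0, 0, -0.18, 0.4, 0, 0, 0, 0, -0.36, 0.8, 0, 0, 0, 0, -0.6, 1.3, 0, 0, 0, 0, -0.84, 1.8, 0, 0, 0, 0, -1.08, 2.3, 0, 0, 0, 0, -1.3, 2.8, 0, 0, 0, 0, -1.5, 3.25, 0, 0, 0, 0, -1.7, 3.65, 0, 0, 0, 0])

```text
time_s: 22.5
eef_pos: [0.4853, 0.1929, 0.3456]
eef_rot: [-0.0, 0.533, 0.846, 0.0]
wrist_force: [0.5, -0.2, -3.3]
opening: 0.248
grasp_force: 60.4
```

Call:
move_arm(plan=[-0.15, 0.35, 0, 0, 0, 0, -0.27, 0.65, 0, 0, 0, 0, -0.36, 0.83, 0, 0, 0, 0, -0.42, 0.93, 0, 0, 0, 0, -0.42, 0.95, 0, 0, 0, 0, -0.42, 0.95, 0, 0, 0, 0, -0.42, 0.95, 0, 0, 0, 0, -0.42, 0.95, 0, 0, 0, 0])

```text
time_s: 23.5
eef_pos: [0.466, 0.2381, 0.3455]
eef_rot: [-0.0, 0.534, 0.845, -0.0]
wrist_force: [0.5, -0.3, -2.7]
opening: 0.247
grasp_force: 60.4
```

```bash
python3 -c "
from h import *
import pickle
t=cam('top');s=cam('scene');w=cam('wrist');pickle.dump((w,s,t),open('c5.pkl','wb'))
B=lambda c:cv2.cvtColor(c['pixels'],cv2.COLOR_RGB2BGR)
S=cv2.resize(B(s)[120:360,130:390],(433,400));W=cv2.resize(B(w)[100:384],(360,200));T=cv2.resize(B(t)[170:290,140:320],(360,240))
cv2.imwrite('pics/w5.png',np.hstack([S,cv2.resize(np.vstack([W,T]),(360,400))]))
o=ctrl.get_obs();print(o['time_s'],o['eef_pos'],o['eef_rot'],o['wrist_force'],o['torque'],o['q'])"
```

```text
23.65 [0.46586659 0.23822022 0.34551009] [-2.42828621e-05  5.34184172e-01  8.45368125e-01 -4.27386571e-05] [-0.79677017  0.05314001 -3.94913339] [-0.01982059  0.04041935 -0.00278309] [ 2.45618007e-01 -9.99635213e-03  1.58403558e+00 -2.38411469e-05
  1.56764880e+00 -1.98093449e-01]
```

View pics/w5.png

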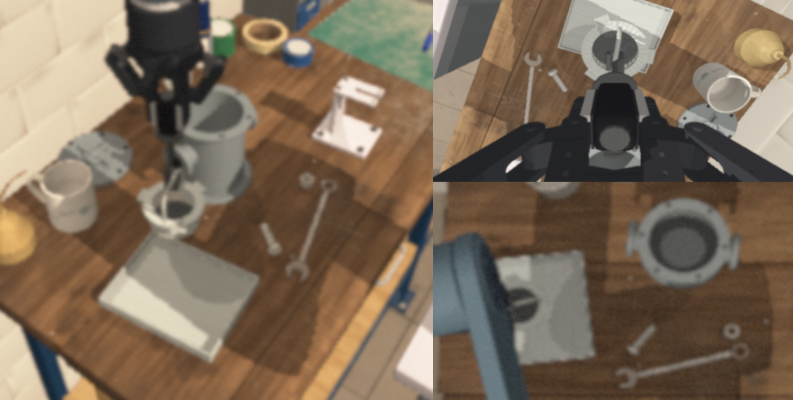

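The basket hangs level on the hook, its foot over the tray interior in all three views (wrist inset at about (612,50)). I'll lower it.

Call:
move_arm(plan=[0, 0, -0.15, 0, 0, 0, 0, 0, -0.5, 0, 0, 0, 0, 0, -0.95, 0, 0, 0, 0, 0, -1.4, 0, 0, 0, 0, 0, -1.85, 0, 0, 0, 0, 0, -2.3, 0, 0, 0, 0, 0, -2.7, 0, 0, 0, 0, 0, -3.0, 0, 0, 0, 0, 0, -3.18, 0, 0, 0, 0, 0, -3.25, 0, 0, 0])

```text
time_s: 24.9
eef_pos: [0.4657, 0.2383, 0.1825]
eef_rot: [-0.0, 0.534, 0.845, -0.0]
wrist_force: [-0.1, -0.5, -3.6]
opening: 0.254
grasp_force: 60.4
```

Call:
move_arm(plan=[0, 0, -0.02, 0, 0, 0, 0, 0, -0.04, 0, 0, 0, 0, 0, -0.06, 0, 0, 0, 0, 0, -0.08, 0, 0, 0, 0, 0, -0.1, 0, 0, 0, 0, 0, -0.1, 0, 0, 0])

```text
time_s: 25.65
eef_pos: [0.4658, 0.2383, 0.178]
eef_rot: [-0.0, 0.534, 0.845, -0.0]
wrist_force: [-0.4, -0.1, -3.3]
opening: 0.25
grasp_force: 60.4
```

Call:
move_arm(plan=[0, 0, -0.01, 0, 0, 0, 0, 0, -0.02, 0, 0, 0, 0, 0, -0.03, 0, 0, 0, 0, 0, -0.04, 0, 0, 0, 0, 0, -0.04, 0, 0, 0])

```text
time_s: 26.28
eef_pos: [0.4658, 0.2383, 0.176]
eef_rot: [-0.0, 0.534, 0.845, -0.0]
wrist_force: [0.5, -0.1, -2.8]
opening: 0.25
grasp_force: 60.4
```

Call:
move_arm(plan=[0, 0, -0.01, 0, 0, 0, 0, 0, -0.02, 0, 0, 0, 0, 0, -0.03, 0, 0, 0, 0, 0, -0.04, 0, 0, 0, 0, 0, -0.04, 0, 0, 0])

```text
time_s: 26.9
eef_pos: [0.4658, 0.2383, 0.174]
eef_rot: [-0.0, 0.534, 0.845, -0.0]
wrist_force: [-0.2, 1.3, -3.0]
opening: 0.248
grasp_force: 60.4
```

Call:
move_arm(plan=[0, 0, -0.01, 0, 0, 0, 0, 0, -0.02, 0, 0, 0, 0, 0, -0.03, 0, 0, 0, 0, 0, -0.04, 0, 0, 0, 0, 0, -0.04, 0, 0, 0])

```text
time_s: 27.52
eef_pos: [0.4658, 0.2383, 0.172]
eef_rot: [-0.0, 0.534, 0.845, -0.0]
wrist_force: [-0.0, -0.7, -3.4]
opening: 0.251
grasp_force: 60.4
```

Call:
move_arm(plan=[0, 0, -0.01, 0, 0, 0, 0, 0, -0.02, 0, 0, 0, 0, 0, -0.03, 0, 0, 0, 0, 0, -0.04, 0, 0, 0, 0, 0, -0.04, 0, 0, 0])

```text
time_s: 28.15
eef_pos: [0.4659, 0.2384, 0.1701]
eef_rot: [0.0, 0.534, 0.845, 0.0]
wrist_force: [-0.1, -0.1, -1.5]
opening: 0.247
grasp_force: 60.6
```

```bash
python3 -c "
from h import *
f=[]
for i in range(8):
    w=cam('wrist');f.append(ctrl.get_obs()['wrist_force'])
print(np.mean(f,0),np.std(f,0),ctrl.get_obs()['eef_pos'])
import pickle;pickle.dump(w,open('c6.pkl','wb'))"
```

```text
[ 0.61753815 -0.07721882 -1.44629095] [0.43788163 0.32115322 0.56653606] [0.46588926 0.23837914 0.17007187]
```

Call:
move_arm(plan=[0, 0, -0.05, 0, 0, 0, 0, 0, -0.12, 0, 0, 0, 0, 0, -0.2, 0, 0, 0, 0, 0, -0.27, 0, 0, 0, 0, 0, -0.3, 0, 0, 0, 0, 0, -0.3, 0, 0, 0])

```text
time_s: 29.3
eef_pos: [0.4656, 0.2383, 0.1548]
eef_rot: [-0.0, 0.534, 0.845, -0.0]
wrist_force: [0.5, -1.1, -1.8]
opening: 0.253
grasp_force: 60.6
```

Call:
move_arm(plan=[0.04, 0.02, 0, 0, 0, 0, 0.1, 0.05, 0, 0, 0, 0, 0.18, 0.086, 0, 0, 0, 0, 0.26, 0.124, 0, 0, 0, 0, 0.325, 0.155, 0, 0, 0, 0, 0.325, 0.155, 0, 0, 0, 0])

```text
time_s: 30.05
eef_pos: [0.4823, 0.2462, 0.155]
eef_rot: [-0.0, 0.534, 0.845, 0.0]
wrist_force: [-0.0, -0.3, -1.0]
opening: 0.249
grasp_force: 60.6
```

Call:
move_arm(plan=[0, 0, 0.06, 0, 0, 0, 0, 0, 0.16, 0, 0, 0, 0, 0, 0.3, 0, 0, 0, 0, 0, 0.44, 0, 0, 0, 0, 0, 0.44, 0, 0, 0])

```text
time_s: 30.68
eef_pos: [0.4827, 0.2463, 0.1781]
eef_rot: [0.001, 0.534, 0.845, 0.001]
wrist_force: [-0.6, -0.1, -1.3]
opening: 0.252
grasp_force: 60.7
```

```bash
python3 -c "
from h import *
f=[]
for i in range(4):
    w=cam('wrist');f.append(ctrl.get_obs()['wrist_force'])
o=ctrl.get_obs();print(np.mean(f,0),o['eef_pos'],o['eef_rot'],o['q'],o['time_s'])"
```

```text
[-0.08543716  0.074135   -1.89436259] [0.48187209 0.24605533 0.17679805] [-1.77248015e-04  5.34077393e-01  8.45435562e-01 -1.36509706e-04] [ 2.52588104e-01  1.61770680e-01  1.74464145e+00  7.53575077e-05
  1.23562228e+00 -1.91400814e-01] 30.875
```

Call:
move_arm(plan=[0, 0, 0.3, 0, 0, 0, 0, 0, 0.8, 0, 0, 0, 0, 0, 1.4, 0, 0, 0, 0, 0, 2.0, 0, 0, 0, 0, 0, 2.4, 0, 0, 0, 0, 0, 2.46, 0, 0, 0])

```text
time_s: 31.62
eef_pos: [0.483, 0.2464, 0.3026]
eef_rot: [0.001, 0.534, 0.845, 0.002]
wrist_force: [-0.1, 0.3, -1.5]
opening: 0.246
grasp_force: 60.7
```

Call:
move_arm(plan=[-0.1, -0.3, 0, 0, 0, -0.1, -0.25, -0.8, 0, 0, 0, -0.25, -0.45, -1.5, 0, 0, 0, -0.4, -0.7, -2.3, 0, 0, 0, -0.55, -0.95, -3.1, 0, 0, 0, -0.7, -1.2, -3.9, 0, 0, 0, -0.85, -1.45, -4.7, 0, 0, 0, -1.0, -1.7, -5.5, 0, 0, 0, -1.15, -1.95, -6.3, 0, 0, 0, -1.3, -2.15, -7.0, 0, 0, 0, -1.45])

```text
time_s: 32.88
eef_pos: [0.3736, -0.105, 0.2995]
eef_rot: [-0.0, 0.961, 0.276, -0.0]
wrist_force: [0.5, -0.4, -1.0]
opening: 0.25
grasp_force: 60.6
```

Call:
move_arm(plan=[-0.25, -0.7, 0, 0, 0, -0.15, -0.45, -1.4, 0, 0, 0, -0.3, -0.6, -2.0, 0, 0, 0, -0.42, -0.66, -2.35, 0, 0, 0, -0.49, -0.68, -2.44, 0, 0, 0, -0.5, -0.68, -2.44, 0, 0, 0, -0.5, -0.68, -2.44, 0, 0, 0, -0.5])

```text
time_s: 33.75
eef_pos: [0.3408, -0.225, 0.3]
eef_rot: [-0.0, 0.999, 0.033, 0.0]
wrist_force: [-0.4, -0.1, -1.9]
opening: 0.254
grasp_force: 60.6
```

```bash
python3 -c "
from h import *
import pickle
w=cam('wrist');s=cam('scene');t=cam('top');pickle.dump((w,s,t),open('c7.pkl','wb'))
o=ctrl.get_obs();print(o['eef_pos'],o['eef_rot'],np.degrees(2*np.arctan2(o['eef_rot'][2],o['eef_rot'][1])),o['q'],o['time_s'])"
```

```text
[ 0.34082094 -0.22528949  0.30010649] [2.43650664e-05 9.99449392e-01 3.31798687e-02 9.75008068e-05] 3.802830881847141 [-8.76672722e-01 -2.70780757e-01  1.90242073e+00  1.24255359e-04
  1.50979451e+00  6.27744120e-01] 33.9
```

```bash
python3 -c "
from h import *
import pickle
a=pickle.load(open('c2.pkl','rb'))[0]['pixels'];b=pickle.load(open('c7.pkl','rb'))[0]['pixels']
g=lambda x:cv2.cvtColor(x,cv2.COLOR_RGB2GRAY)
for (r0,r1,c0,c1) in((180,214,246,272),(210,240,232,284),(230,335,228,292)):
    m=cv2.matchTemplate(g(b)[r0-12:r1+12,c0-12:c1+12],g(a)[r0:r1,c0:c1],cv2.TM_CCOEFF_NORMED)
    _,v,_,l=cv2.minMaxLoc(m);print(v,l[0]-12,l[1]-12)
"
```

```text
0.7957007884979248 0 0
0.9066870808601379 0 0
0.9374621510505676 0 0
```

Call:
move_arm(plan=[0, 0, -0.3, 0, 0, 0, 0, 0, -1.0, 0, 0, 0, 0, 0, -1.8, 0, 0, 0, 0, 0, -2.5, 0, 0, 0, 0, 0, -3.0, 0, 0, 0, 0, 0, -3.16, 0, 0, 0, 0, 0, -3.16, 0, 0, 0])

```text
time_s: 34.78
eef_pos: [0.3404, -0.2256, 0.1417]
eef_rot: [-0.0, 0.999, 0.032, -0.0]
wrist_force: [0.4, -0.9, -1.1]
opening: 0.251
grasp_force: 60.6
```

Call:
move_arm(plan=[0.15, 0.01, 0, 0, 0, 0, 0.4, 0.026, 0, 0, 0, 0, 0.7, 0.045, 0, 0, 0, 0, 1.0, 0.064, 0, 0, 0, 0, 1.25, 0.08, 0, 0, 0, 0, 1.36, 0.086, 0, 0, 0, 0, 1.36, 0.086, 0, 0, 0, 0])

```text
time_s: 35.65
eef_pos: [0.4088, -0.2215, 0.1419]
eef_rot: [-0.0, 0.999, 0.033, -0.0]
wrist_force: [-0.7, -0.2, -1.4]
opening: 0.249
grasp_force: 60.6
```

Call:
move_arm(plan=[0, 0, -0.05, 0, 0, 0, 0, 0, -0.1, 0, 0, 0, 0, 0, -0.15, 0, 0, 0, 0, 0, -0.2, 0, 0, 0, 0, 0, -0.2, 0, 0, 0])

```text
time_s: 36.28
eef_pos: [0.4084, -0.2215, 0.1318]
eef_rot: [-0.0, 0.999, 0.032, -0.0]
wrist_force: [0.1, -0.4, -2.1]
opening: 0.251
grasp_force: 60.6
```

Call:
move_arm(plan=[0, 0, -0.02, 0, 0, 0, 0, 0, -0.04, 0, 0, 0, 0, 0, -0.04, 0, 0, 0])

```text
time_s: 36.65
eef_pos: [0.4085, -0.2216, 0.13]
eef_rot: [-0.0, 0.999, 0.032, -0.0]
wrist_force: [0.4, -1.1, -1.7]
opening: 0.248
grasp_force: 60.6
```

Call:
move_arm(plan=[0, 0, -0.01, 0, 0, 0, 0, 0, -0.02, 0, 0, 0, 0, 0, -0.02, 0, 0, 0])

```text
time_s: 37.02
eef_pos: [0.4086, -0.2216, 0.1292]
eef_rot: [0.0, 0.999, 0.032, 0.0]
wrist_force: [-0.5, 0.9, 0.7]
opening: 0.249
grasp_force: 60.9
```

```bash
python3 -c "
from h import *
f=[]
for i in range(4):
    w=cam('wrist');f.append(ctrl.get_obs()['wrist_force'])
o=ctrl.get_obs();print(np.mean(f,0),o['eef_pos'],o['time_s'])"
```

```text
[-0.60306059  0.40274308  0.57310196] [ 0.40859804 -0.22162566  0.1291427 ] 37.225
```

Seated: the force has gone from -1.7 N to about +0.6 N. Now release and withdraw upward.

Call:
move_arm(plan=[0, 0, 0, 0, 0, 0, 0, 0, 0, 0, 0, 0, 0, 0, 0, 0, 0, 0, 0, 0, 0, 0, 0, 0, 0, 0, 0, 0, 0, 0], grip=60)

```text
time_s: 37.85
eef_pos: [0.4086, -0.2216, 0.129]
eef_rot: [-0.0, 0.999, 0.032, -0.0]
wrist_force: [-0.2, -0.3, -0.3]
opening: 0.699
grasp_force: 0.0
```

Call:
move_arm(plan=[0, 0, 0.2, 0, 0, 0, 0, 0, 0.7, 0, 0, 0, 0, 0, 1.4, 0, 0, 0, 0, 0, 2.1, 0, 0, 0, -0.4, 0, 2.8, 0, 0, 0, -1.2, -0.2, 3.5, 0, 0, 0, -2.0, -0.46, 4.06, 0, 0, -0.063, -2.0, -0.46, 4.06, 0, 0, -0.063, -2.0, -0.46, 4.06, 0, 0, -0.063])

```text
time_s: 38.98
eef_pos: [0.3087, -0.2445, 0.3321]
eef_rot: [0.0, 1.0, 0.001, 0.0]
wrist_force: [0.5, -0.9, -0.1]
opening: 0.704
grasp_force: 0.0
```

```bash
python3 -c "
from h import *
import pickle
w=cam('wrist');t=cam('top');s=cam('scene');pickle.dump((w,t,s),open('c8.pkl','wb'))
a=pickle.load(open('c1.pkl','rb'))['pixels']
g=lambda x:cv2.cvtColor(x,cv2.COLOR_RGB2GRAY)
r0,r1,c0,c1=38,80,212,256
m=cv2.matchTemplate(g(w['pixels'])[r0-14:r1+14,c0-14:c1+14],g(a)[r0:r1,c0:c1],cv2.TM_CCOEFF_NORMED)
print(cv2.minMaxLoc(m))
r0,r1,c0,c1=2,100,200,280
m=cv2.matchTemplate(g(w['pixels'])[0:r1+14,c0-14:c1+14],g(a)[r0:r1,c0:c1],cv2.TM_CCOEFF_NORMED)
print(cv2.minMaxLoc(m))
# basket upright check: ring pixels in top view
p=w2px(t,[[.466,.238,.036],[.466,.238,.077]]);print(p)
u,v=p[0].astype(int);G=g(t['pixels'])[v-24:v+24,u-24:u+24];print(G[::3,::3])
o=ctrl.get_obs();print(o['eef_pos'],o['time_s'],o['opening'],o['wrist_force'])"
```

```text
(-0.31863048672676086, 0.9953837394714355, (0, 2), (14, 16))
(-0.03116716630756855, 0.9908043146133423, (28, 16), (14, 4))
[[193.3791611  238.63698386]
 [191.25476854 238.34987579]]
[[127 153 156 162 163 162 151 119 122 133 144 171 149 175 158 142]
 [118 152 170 170 175 175 144 137 133 136 139 141 144 175 160 160]
 [141 153 173 175 178 169 135 132 139 150 140 133 141 175 161 147]
 [115 159 176 175 176 138 135 149 145 138 142 137 133 163 161 155]
 [ 92 135 176 173 176 140 159 180 154 146 147 137 125 135 163 166]
 [ 98 137 174 176 176 138 174 181 178 181 175 141 119 116 162 160]
 [102 139 174 175 172 153 156  97  86 103 169 142 123 137 163 159]
 [ 91 120 174 167 170 137  65  57  63  80 110 139 160 166 163 163]
 [ 77 128 170 162 177 119  95 129 149 128  83 165 170 161 165 162]
 [ 73 145 159 161 170 155 123  85  61  58  59 171 181 160 165 162]
 [ 68 124 157 165 168 175  94  69  56  61 131 183 177 164 167 163]
 [ 71 100 141 164 169 182 164 136 110 152 182 169 165 163 164 167]
 [ 74 118 148 164 166 170 173 180 179 177 167 164 168 164 167 166]
 [ 73 139 143 160 166 161 166 167 164 170 163 165 168 164 165 168]
 [ 71 101 127 160 161 161 163 164 170 179 169 165 164 163 165 169]
 [ 69  85 137 163 163 161 165 176 177 176 175 174 169 167 162 160]]
[ 0.30892155 -0.24389611  0.33107705] 39.125 0.7004842923029452 [ 0.55459613 -0.25359381 -0.36774937]
```

The rod and stand match the starting picture (correlation 0.99, both shifted alike). The basket ring looks round in the top view, with the bail across its centre, so it stands upright in the tray.

```bash
python3 -c "
from h import *
print(ctrl.hand_in())"
```

```text
the job is handed in; nothing more can be done
None
```

The job is handed in at about 39 s of the 72 s limit: the basket let go after about 70° anticlockwise on a light pull and stands upright in the drip tray, and the rod hangs back in its fork; no verdict came back.

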